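Third hand: hold a bracket against the sprung fence of a mounting board

ROBOT

A 6-joint arm with a two-finger parallel gripper is mounted at the origin on a cart in front of the work surface, level with it; the furniture and walls round the work are solid. World frame = base frame: x ahead of the robot, y to its left, z up, the work surface at z = 0. Lengths are in m, angles in degrees, forces in N, time in s.
With the tool pointing down it reaches from about 0.4 to 0.825 m from the base axis. Payload 7 kg.
Tool frame: the origin (TCP) lies midway between the tips of the shut fingers; the grasp point (between the pads) lies 19 mm behind it; z points along the fingers, y is the line along which they close (so a half turn about z gives the same grasp; the last joint's range is limited). The gripper opens to 88 mm and grips with 3 to 60 N. Pads are 19 mm wide; open, the fingers measure 130 mm over their backs; the gripper's body (78 mm by 193 mm) begins 47 mm behind the grasp point.
Start: joints at [83.715, 20.546, 0.682, 0, -70.136, -16.507], TCP at [0.261, 0.622, 0.227] pointing down, gripper open.
Joint ranges: [-176.03, 176.03], [-82.01, 121.73], [-58.28, 71.71], [-173.87, 95.51], [-174.79, -0.11], [-173.66, 173.66]. Speed limits (degrees/s): [136.94, 136.94, 172.46, 180, 180, 180].

INTERFACE

Orientations are given as a 3x3 rotation matrix whose columns are the frame's x, y, z axes.
In Python, from rig import robot gives the robot as it stands. Calls block until the motion is done:
- robot.goto(position, orientation): joint-space move of the TCP to a pose.
- robot.servo_line(position, ori=None, speed=0.15): straight line of the TCP; ori=None keeps the orientation; speed is the mean speed in m/s.
- robot.movej(angles): joint-space move.
- robot.move_gripper(opening): opening from 0.0 (shut) to 1.0 (fully open); the grip force is fixed at half the most; returns when the fingers have stopped.
- robot.dwell(seconds).
- robot.ik(position, orientation): joint angles nearest the present ones, or None.
- robot.grab_frame(name): name is "side" or "top" or "wrist"; returns (picture, depth): 384x512x3 uint8, red, green, blue; 384x512 float32, m along the optical axis (not along the pixel's ray), 0 where there is no reading.
- robot.camera_info(name): a dict with "vfov" (degrees; the focal length in pixels is half the picture's height over the tangent of half this angle, whatever the lens; pixels are square), "cx", "cy" (the principal point, pixels), "view" (4x4, takes a point from world to camera coordinates); the wrist camera has in their place "T_tool_cam" (4x4, takes a point from camera to tool coordinates, whose origin is the TCP and whose axes are the flange's). Camera axes: x right, y down, z forward; pixel columns grow to the right and rows downward; lengths in m; the calibration is good to about 2 mm. A picture is of the moment at which its call begins: read the wrist's pose just before it. camera_info takes no time and is no camera call.
A pose or a line that the arm cannot do raises robot.Unreachable and nothing moves.
- robot.job_done(): hands the job in; it is judged then, once.
Readings, each from a call of its own:
- robot.read_t(): time.
- robot.read_qpos(): joint angles.
- robot.read_qvel(): joint speeds.
- robot.read_effort(): joint torques, N m.
- robot.read_position(): TCP position.
- robot.read_tcp_rot(): TCP orientation.
- robot.read_force(): force on the tool from outside, world axes, zero at the start.
- robot.read_ft_torque(): the same for the moment, N m.
- robot.read_grip_width(): opening from 0.0 (shut) to 1.0 (fully open).
- robot.read_finger_force(): force on a finger pad.
Only numpy, scipy, OpenCV 4.12 (cv2) and the standard library are available. Lean on these libraries where they do the work, as an engineer would, in place of code of your own. Each camera call takes 0.05 s, during which the arm holds its last target. There are 200 camera calls.

TASK

Be my third hand: take the longer of the two T-shaped aluminium brackets, set it flat on the grey mounting board with one end of its foot up against the low steel side stop and one long edge of its foot squarely against the sprung fence, and push it straight into the fence until the steel face plate has gone back about half of its 20 mm travel (about 10 N), never to the end of its travel. Keep that push steady for at least three seconds and finish while still holding the bracket pressed there, so that I can drive the screws. Leave the short bracket and everything else on the worktop where it stands.

Things in the scene. Friction and masses are not known exactly. Their poses are not given: they have to be found in the camera images.
- board: Grey mounting board fixed to the worktop, 220 mm (its x) by 180 mm (its y). Origin: centre of its underside, on the worktop; x points to its fence (the pushing direction), y to the side stop, z up. Top surface at z = 10 mm. At its far end a fixed aluminium fence block, x = 62 to 88 mm, 130 mm wide, top at z = 50 mm, carries the sprung face plate. Two tapped holes at x = 10, y = +-30 mm.
- stop (a point): Middle of the top edge of the side stop, on the side that faces the bracket: board x = -17.5, y = 45, z = 24 mm. The stop is a low fixed steel bar along the board's x, 85 mm long (board x = -60 to 25), 14 mm wide, standing 14 mm above the board's top. With the end of the foot against it the bracket's centre is at board y = 0.
- face: Sprung steel face plate: upright, 8 mm thick, 96 mm wide (y), from board z = 12 to 50 mm. Origin: on its front surface, mid-width, 11 mm above the worktop; axes as the board's. Untouched, its front is at board x = 30 mm, its middle at board y = -8 mm. It slides to +x on two pins against springs of 1 N per mm, no preload, 0.2 N friction.
- press (a joint): How far the face plate has been pushed back, in m: 0 untouched, 0.020 at the end of its travel; 0.010 (about 10 N) is wanted.
- bracket_long: The bracket to use: plain aluminium, an inverted T, about 0.2 kg. Foot 60 mm (its x) by 90 mm (its y), 10 mm thick, a screw hole near each end; in its middle an upright web 14 mm thick (y), 60 mm long (x), top 52 mm above the underside; grip the web from above. Origin: centre of the underside, z up. Same when turned half round. Held right it is at board x = 10, y = 0, z = 10 mm, x along board x.
- bracket_short: The other bracket, of the same shape and metal but with a shorter foot: 60 mm (its x) by 60 mm (its y); the web, too, is 14 mm thick, 60 mm long and reaches 52 mm. Stays where it is.
- timer: Bystander: a white bench timer, 62x62x20 mm, flat on the worktop. Origin: centre of its underside.
- film_roll: Bystander: a white roll of sealing film, 56 mm across, 50 mm high, standing. Origin: centre of its underside.
- beaker: Bystander: a small clear beaker, about 60 mm across, 63 mm high, standing. Origin: centre of its underside.
- reagent: Bystander: a small brown bottle, 42 mm across, 76 mm high, standing. Origin: centre of its underside.
- navy_pen: Bystander: a marker pen, 140 mm long, 13 mm thick, lying along its own y axis. Origin: centre of its underside.
- foam_box: Obstacle, fixed: the open white foam box at the robot's left, 250 mm (its x, nearly along the world's y) by 224 mm, 206 mm tall. Origin: centre of its underside. Pass above it or in front of it; nothing is done with it.

How it is judged (in metres and radians):
On the way:
1. the long bracket, flat on the board and up to the side stop, is pressed into the sprung fence with 6 to 14 N for two and a half seconds without a break (contact force between bracket_long and face between 6 and 14 N and value of joint press between 0.006 and 0.014 m and z of bracket_long in the frame of board between 0.007 and 0.0125 m and y of bracket_long in the frame of board between -0.003 and 0.003 m and x of bracket_long in the frame of board between 0.004 and 0.016 m and angle between the x axis of bracket_long and the x axis of board, either way round below 0.06 rad and angle between bracket_long's own z axis and vertical below 0.06 rad), for 2.5 s.
At the end, for the whole second after the job is handed in: The robot still holds the long bracket pressed into the fence: 6 to 14 N between bracket and face plate, face plate pushed back 6 to 14 mm, bracket flat on the board (within 2.5 mm and 0.06 rad), square to the fence within 0.06 rad, its foot within 3 mm of the side stop (all of step 1 and contact force between any of the fingers, the arm and bracket_long above 2 N); the arm keeps its last pose, push and grip.
It fails at once if the face plate is driven almost to the end of its travel (over 18 mm) (value of joint press above 0.018 m).
It fails at once if the bracket hits or presses the face plate with more than 25 N (contact force between bracket_long and face above 25 N).
It fails at once if the short bracket is moved more than 30 mm (distance of bracket_short from where it was at the start of the episode above 0.03 m).
It fails at once if a bystander is moved more than 30 mm (distance of any of timer, film_roll, beaker, reagent, navy_pen from where it was at the start of the episode above 0.03 m).
It also fails if it takes over 48 s, if anything falls off the work surface, if the arm or the gripper's body presses on something with over 40 N, if the wrist force passes 120 N, or if a joint passes its speed limit or range.

## Working session

There is one attempt and no reset: what is moved stays moved. The work goes in short steps, each a Python script; the robot and the scene stay as the last script left them, time stands still between calls to the robot, and variables do not carry over. Pictures are saved under pics/ and viewed, at most 10 in all, crops included, and the job is handed in when it is done.

```bash
mkdir -p pics; ls
python3 - <<'E'
from rig import robot
import cv2,numpy as np
for n in("top","side"):
    im,d=robot.grab_frame(n); np.savez(f"pics/{n}0.npz",im=im,d=d)
    cv2.imwrite(f"pics/{n}0.png",cv2.cvtColor(im,cv2.COLOR_RGB2BGR))
    ci=robot.camera_info(n);print(n,ci,(d>0).mean())
print(robot.camera_info("wrist"),robot.read_t(),robot.read_tcp_rot())
a=[cv2.imread(f"pics/{n}0.png") for n in("top","side")]
E
```

```text
pics
top {'vfov': 51.02121485621073, 'cx': 252.03464871293482, 'cy': 185.67303611215857, 'view': array([[-0.00463722, -0.99997207,  0.0058614 , -0.00472526],
       [-0.99619001,  0.00410907, -0.08711251,  0.53826233],
       [ 0.08708599, -0.00624303, -0.99618124,  1.31290812],
       [ 0.        ,  0.        ,  0.        ,  1.        ]])} 0.995849609375
side {'vfov': 42.92053866518242, 'cx': 261.94148865137646, 'cy': 193.70059836847508, 'view': array([[ 9.90517310e-01, -1.37387582e-01, -3.32363380e-04,
        -4.92980139e-01],
       [-7.44812438e-02, -5.34948244e-01, -8.41595462e-01,
         7.45171227e-02],
       [ 1.15446968e-01,  8.33639628e-01, -5.40108293e-01,
         1.40775619e+00],
       [ 0.00000000e+00,  0.00000000e+00,  0.00000000e+00,
         1.00000000e+00]])} 0.9959665934244791
{'vfov': 62.36370207613381, 'cx': 252.5786942824042, 'cy': 193.5408519615235, 'T_tool_cam': array([[-2.61583518e-04, -9.53671396e-01, -3.00850130e-01,
         8.26175901e-02],
       [ 9.99999965e-01, -2.34932151e-04, -1.24764568e-04,
         8.71047274e-04],
       [ 4.83050310e-05, -3.00850152e-01,  9.53671423e-01,
        -1.58268769e-01],
       [ 0.00000000e+00,  0.00000000e+00,  0.00000000e+00,
         1.00000000e+00]])} 0.1 [[ 9.21881787e-01 -3.87470979e-01 -4.60328854e-04]
 [-3.87471231e-01 -9.21880690e-01 -1.42795488e-03]
 [ 1.28922794e-04  1.49476978e-03 -9.99998875e-01]]
```

View pics/top0.png

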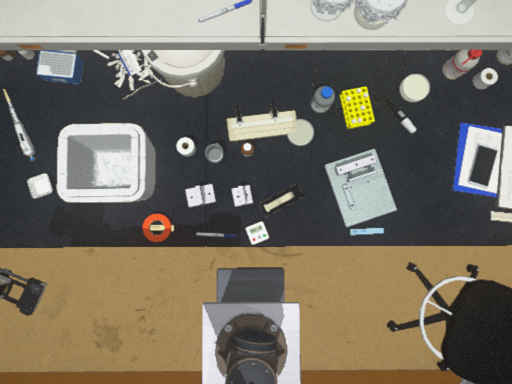

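View pics/side0.png

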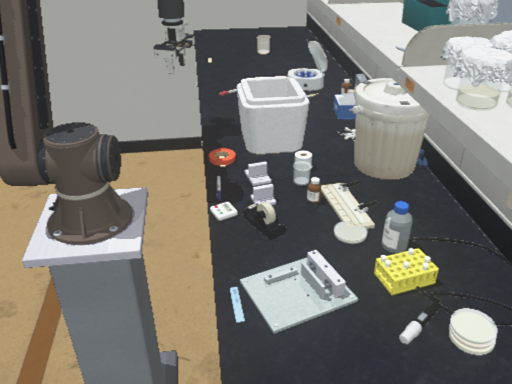

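Top view: the long bracket is at about (200,195), the short one at (242,195). The board is at about (360,190), rotated roughly 20°, with the fence at (357,165) and the stop at (350,193). Next I get metric estimates from depth and rays.

```bash
cat > h.py <<'E'
import numpy as np,cv2
from rig import robot
def cam(n,pose=None):
    ci=robot.camera_info(n); f=192/np.tan(np.radians(ci["vfov"]/2))
    K=np.array([[f,0,ci["cx"]],[0,f,ci["cy"]],[0,0,1]])
    if n=="wrist":
        T=np.eye(4);T[:3,:3]=pose[1];T[:3,3]=pose[0];T=T@ci["T_tool_cam"]
    else: T=np.linalg.inv(ci["view"])
    return K,T
def plane(uv,K,T,z):   # cast pixel rays onto height z
    uv=np.atleast_2d(np.asarray(uv,float)); d=np.c_[uv,np.ones(len(uv))]@np.linalg.inv(K).T@T[:3,:3].T
    return T[:3,3]+d*((z-T[2,3])/d[:,2])[:,None]
def cloud(d,K,T):
    v,u=np.mgrid[:d.shape[0],:d.shape[1]]
    p=np.stack([u,v,np.ones_like(u)],-1)@np.linalg.inv(K).T*d[...,None]
    return p@T[:3,:3].T+T[:3,3]
def shot(name,tag):
    pose=(np.array(robot.read_position()),np.array(robot.read_tcp_rot())) if name=="wrist" else None
    im,d=robot.grab_frame(name); K,T=cam(name,pose)
    np.savez(f"pics/{tag}.npz",im=im,d=d,K=K,T=T); cv2.imwrite(f"pics/{tag}.png",cv2.cvtColor(im,cv2.COLOR_RGB2BGR))
    return im,d,K,T
E
python3 - <<'E'
from h import *
for n in("top","side"):
    z=np.load(f"pics/{n}0.npz");im,d=z["im"],z["d"];K,T=cam(n);P=cloud(d,K,T)
    hsv=cv2.cvtColor(im,cv2.COLOR_RGB2HSV)
    xy=P[...,:2]; ok=(P[...,0]>.3)&(P[...,0]<.75)&(P[...,1]>-.6)&(P[...,1]<.35)
    print(n,"table z",np.median(P[...,2][ok&(hsv[...,2]<50)]))
    m=(ok&(hsv[...,2]>90)).astype(np.uint8)
    k,l,s,c=cv2.connectedComponentsWithStats(m)
    for i in range(1,k):
        if s[i,4]<60: continue
        q=l==i; r=cv2.minAreaRect(np.argwhere(q)[:,::-1].astype(np.float32))
        print(s[i],c[i].round(1),"med",np.median(P[q],0).round(3),"z95",np.percentile(P[q][:,2],95).round(3),"rect",np.round(r[1],1),round(r[2],1))
z=np.load("pics/top0.npz")["im"];a=z[130:240,175:275];b=z[130:240,315:415]
cv2.imwrite("pics/crop1.png",cv2.cvtColor(cv2.resize(np.hstack([a,b]),None,fx=4,fy=4,interpolation=cv2.INTER_CUBIC),cv2.COLOR_RGB2BGR))
E
```

```text
top table z 0.0011181612361974569
[346 120  24   9 134] [356.2 124. ] med [ 0.744 -0.354  0.033] z95 0.061 rect [ 7.6 23.5] 78.7
[402 122  15  12  98] [409.8 127.1] med [ 0.736 -0.542  0.024] z95 0.031 rect [14.1  7.8] 45.0
[ 128  124   28   78 1682] [141.5 164.9] med [0.588 0.319 0.189] z95 0.209 rect [26.9 77.1] 1.0
[ 227  124   87   22 1374] [271.7 131.9] med [ 0.722 -0.076  0.015] z95 0.021 rect [86. 21.] 0.0
[176 137  20  20 287] [185.5 146.2] med [0.668 0.212 0.049] z95 0.055 rect [19.8 17.7] 45.0
[205 143  18  20 276] [213.9 152.7] med [0.651 0.119 0.013] z95 0.064 rect [19. 17.] 90.0
[241 142  13  14 134] [246.9 148.7] med [0.655 0.009 0.061] z95 0.08 rect [13. 12.] 90.0
[ 324  149   73   79 3612] [360.2 187.5] med [ 0.53  -0.368  0.011] z95 0.051 rect [67.2 54.4] 70.7
[185 184  31  24 557] [199.9 195. ] med [0.509 0.163 0.011] z95 0.054 rect [20.4 28.6] 78.7
[231 185  22  22 382] [241.7 195.2] med [0.508 0.026 0.011] z95 0.054 rect [20.4 19.4] 78.7
[263 192  31  20 236] [278.2 201.2] med [ 0.485 -0.091  0.062] z95 0.084 rect [ 8.5 32.2] 63.4
[144 213  30  29 599] [157.5 227.
[... 627 characters left out ...]
 0.002 rect [227.7   9.5] 85.6
[ 244  161   33   63 1207] [261.5 189.6] med [0.501 0.027 0.031] z95 0.077 rect [62.5 29.4] 85.1
[216 176   5  23  79] [218.4 185.9] med [0.374 0.122 0.011] z95 0.015 rect [ 3.8 22. ] 3.2
[210 201  28  20 375] [223.4 210.5] med [ 0.381 -0.032  0.017] z95 0.022 rect [17.1 25.6] 71.6
[ 240  249  119   84 5518] [297.6 291.3] med [ 0.529 -0.39   0.012] z95 0.051 rect [ 64.7 103.5] 68.1
[374 255  21  41 453] [383.8 273.1] med [ 0.742 -0.364  0.028] z95 0.059 rect [41.3 17. ] 69.8
[229 286  16  37 335] [236.6 304.5] med [ 0.384 -0.394  0.002] z95 0.004 rect [36.5  9.5] 77.9
[399 322  18  22 242] [407.8 333.6] med [ 0.731 -0.547  0.024] z95 0.029 rect [13.4 20.5] 45.0
```

View pics/crop1.png

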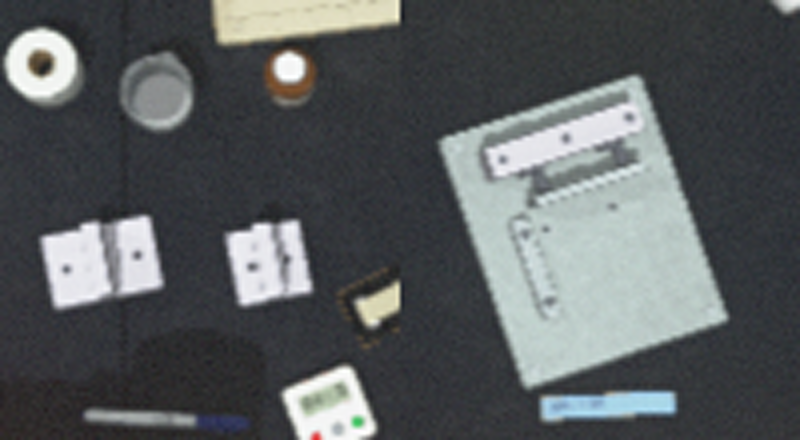

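```bash
cat >> h.py <<'E'
def Rdown(yaw,flip=1):  # tool x along heading yaw, z down
    c,s=np.cos(yaw)*flip,np.sin(yaw)*flip
    return np.array([[c,s,0],[s,-c,0],[0,0,-1.]])
E
python3 - <<'E'
from h import *
D=np.radians
for p,y in(((.505,.163,.03),12),((.53,-.37,.05),19)):
    for f in(1,-1): print(p,f,np.round(robot.ik(p,Rdown(D(y),f)),1))
robot.goto([.505,.163,.28],Rdown(D(12)));print(robot.read_t(),robot.read_position());shot("wrist","w1")
robot.goto([.50,-.36,.32],Rdown(D(19)));print(robot.read_t());shot("wrist","w2")
robot.servo_line([.54,-.36,.26],speed=.15);print(robot.read_t());shot("wrist","w3")
a=[cv2.imread(f"pics/w{i}.png") for i in(1,2)]
cv2.imwrite("pics/w12.png",cv2.resize(np.vstack(a),None,fx=.78,fy=.78))
E
```

```text
(0.505, 0.163, 0.03) 1 [ 39.1  19.4 -31.1   0.  -39.4  62.9]
(0.505, 0.163, 0.03) -1 [  39.1   19.4  -31.1   -0.   -39.4 -117.1]
(0.53, -0.37, 0.05) 1 [-17.7  26.7 -14.9   0.  -48.4 126.7]
(0.53, -0.37, 0.05) -1 [-17.7  26.7 -14.9   0.  -48.4 -53.3]
1.9917 [0.50498308 0.16355988 0.27983684]
3.9417
4.625
```

View pics/w12.png

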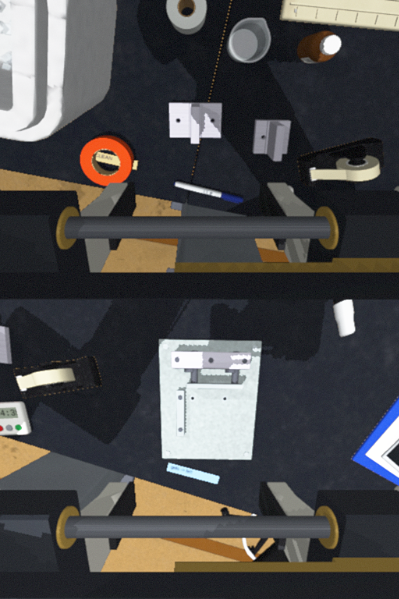

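View pics/w3.png

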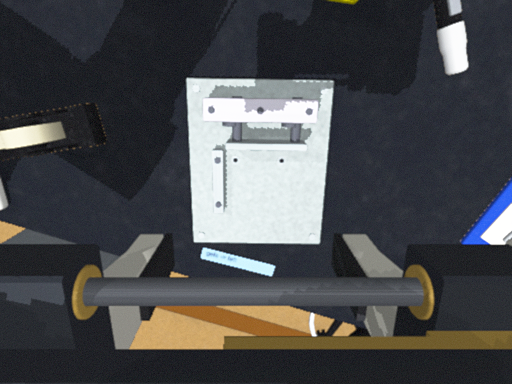

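Wrist views: board corners in w3 at about (188,78), (333,82), (320,243), (195,243). The face plate edge is at (228..306,146), the stop at (218,150..210), and the tapped holes at (235,160) and (281,160). Next I measure the board and take a close look at the bracket.

```bash
cat > b.py <<'E'
from h import *
from scipy.spatial import ConvexHull
def load(t): z=np.load(f"pics/{t}.npz"); return z["im"],z["d"],z["K"],z["T"]
def quad(mask):
    cs,_=cv2.findContours(mask.astype(np.uint8),cv2.RETR_EXTERNAL,cv2.CHAIN_APPROX_NONE)
    c=cv2.convexHull(max(cs,key=cv2.contourArea))
    e=1
    while len(q:=cv2.approxPolyDP(c,e,True))>4: e+=.5
    q=q[:,0].astype(float)
    # refine: fit lines to the hull-side pixels
    pts=max(cs,key=cv2.contourArea)[:,0].astype(float); L=[]
    for i in range(4):
        a,b=q[i],q[(i+1)%4]; t=(b-a)/np.linalg.norm(b-a); s=(pts-a)@t; n=(pts-a)@np.array([-t[1],t[0]])
        w=pts[(s>.1*np.linalg.norm(b-a))&(s<.9*np.linalg.norm(b-a))&(abs(n)<3)]
        vx,vy,x,y=cv2.fitLine(w.astype(np.float32),cv2.DIST_HUBER,0,.01,.01).ravel(); L.append(np.cross([x,y,1],[x+vx,y+vy,1]))
    r=[]
    for i in range(4): p=np.cross(L[i-1],L[i]); r.append(p[:2]/p[2])
    return np.array(r)
def tri(uvs,cams):
    A=[];
    for uv,(K,T) in zip(uvs,cams):
        P=K@np.linalg.inv(T)[:3]; A+= [uv[0]*P[2]-P[0],uv[1]*P[2]-P[1]]
    X=np.linalg.svd(np.array(A))[2][-1]; return X[:3]/X[3]
E
python3 - <<'E'
from b import *
robot.goto([.478,.156,.19],Rdown(np.radians(12)));print("t",robot.read_t());shot("wrist","w4")
Q={}
for t in("w2","w3"):
    im,d,K,T=load(t);P=cloud(d,K,T);hsv=cv2.cvtColor(im,cv2.COLOR_RGB2HSV)
    m=(hsv[...,2]>110)&(P[...,0]>.38)&(P[...,0]<.7)&(P[...,1]<-.2)&(P[...,1]>-.53)&(P[...,2]>.006)
    k,l,s,c=cv2.connectedComponentsWithStats(m.astype(np.uint8));q=quad(l==1+np.argmax(s[1:,4]))
    q=q[np.argsort(np.arctan2(*(q-q.mean(0)).T[::-1]))]; Q[t]=q
    w=plane(q,K,T,.010); print(t,q.round(1).tolist());print(w[:,:2].round(4).tolist(),"sides",[round(np.linalg.norm(w[i]-w[i-1]),4) for i in range(4)],w.mean(0).round(4))
    for h,(lo,hi) in dict(stop=(.019,.030),top=(.044,.056)).items():
        g=m&(P[...,2]>lo)&(P[...,2]<hi);kk,ll,ss,cc=cv2.connectedComponentsWithStats(g.astype(np.uint8))
        for i in range(1,kk):
            if ss[i,4]>40:
                r=cv2.minAreaRect(np.argwhere(ll==i)[:,::-1].astype(np.float32)); z=np.median(P[ll==i][:,2])
                bx=plane(cv2.boxPoints(r),K,T,z); print(h,ss[i].tolist(),z.round(4),bx[:,:2].round(4).tolist())
cams=[load(t)[2:] for t in("w2","w3")]
print("tri",[tri((Q["w2"][i],Q["w3"][i]),cams).round(4).tolist() for i in range(4)])
E
```

```text
t 6.575
w2 [[203.4, 50.6], [334.6, 53.6], [321.4, 204.4], [207.8, 202.5]]
[[0.6088, -0.2528], [0.6634, -0.4223], [0.4568, -0.4897], [0.4019, -0.3208]] sides [np.float64(0.2178), np.float64(0.178), np.float64(0.2173), np.float64(0.1776)] [ 0.5327 -0.3714  0.01  ]
stop [226, 116, 10, 59, 578] 0.0239 [[0.5378, -0.3085], [0.5419, -0.3204], [0.4628, -0.3462], [0.4585, -0.3337]]
top [219, 66, 103, 24, 2170] 0.0501 [[0.5708, -0.2904], [0.5958, -0.2831], [0.6358, -0.4051], [0.6115, -0.4148]]
top [239, 107, 73, 8, 466] 0.05 [[0.5488, -0.325], [0.5566, -0.3225], [0.5858, -0.4119], [0.5782, -0.4149]]
w3 [[186.1, 78.0], [332.9, 80.6], [318.8, 242.0], [193.7, 242.0]]
[[0.6085, -0.2528], [0.6638, -0.4221], [0.4584, -0.4892], [0.4006, -0.3212]] sides [np.float64(0.2189), np.float64(0.1781), np.float64(0.2161), np.float64(0.1776)] [ 0.5328 -0.3713  0.01  ]
stop [212, 149, 12, 64, 702] 0.0239 [[0.5388, -0.3083], [0.5433, -0.3213], [0.463, -0.3465], [0.4583, -0.3327]]
top [202, 98, 116, 25, 2708] 0.0501 [[0.5709, -0.2897], [0.5959, -0.2828], [0.6358, -0.4046], [0.6117, -0.4142]]
top [225, 142, 83, 9, 609] 0.0499 [[0.5489, -0.3242], [0.5574, -0.3217], [0.5865, -0.4123], [0.5783, -0.4155]]
tri [[0.6086, -0.2534, 0.0129], [0.6644, -0.4234, 0.0042], [0.4537, -0.4937, -0.002], [0.4048, -0.3212, 0.0179]]
```

View pics/w4.png

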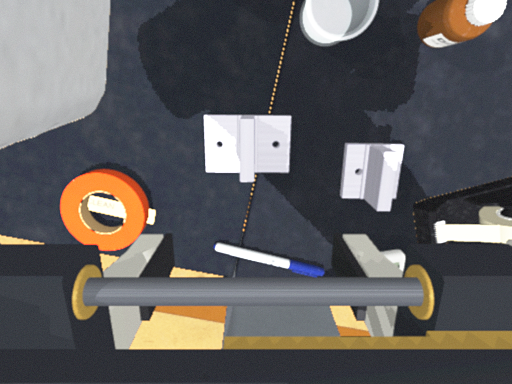

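Close view: the long bracket's foot corners are at about (204,115), (292,116), (289,173), (206,173) and its web at (246,150). The short bracket is at (373,175). The board measurements agree with the given sizes: centre (0.5327, -0.3714), yaw 18.0°.

Run:
```python
from b import *
C={}
for t,roi in(("w1",None),("w4",None)):
    im,d,K,T=load(t);P=cloud(d,K,T)
    near=np.hypot(P[...,0]-.505,P[...,1]-.163)<.062
    v=cv2.cvtColor(im,cv2.COLOR_RGB2HSV)[...,2]
    web=near&(P[...,2]>.046)&(P[...,2]<.06)
    r=cv2.minAreaRect(np.argwhere(web)[:,::-1].astype(np.float32)); bx=plane(cv2.boxPoints(r),K,T,.052)
    z=np.median(P[web][:,2]); c=bx.mean(0); e=[bx[1]-bx[0],bx[2]-bx[1]]; e.sort(key=np.linalg.norm)
    print(t,"web z",z.round(4),"c",c.round(4),"size",[np.linalg.norm(a).round(4) for a in e],"yaw",np.degrees(np.arctan(e[1][1]/e[1][0])).round(2))
    foot=near&(v>100)&(P[...,2]>.006)&(P[...,2]<.016)
    q=quad(foot); q=q[np.argsort(np.arctan2(*(q-q.mean(0)).T[::-1]))]; w=plane(q,K,T,.010)
    yaw=[np.degrees(np.arctan2(*(a)[1::-1])).round(2) for a in(w[0]-w[3],w[1]-w[2])]+[np.degrees(np.arctan2(-(a)[0],a[1])).round(2) for a in(w[0]-w[1],w[3]-w[2])]
    print(" foot",q.round(1).tolist(),"c",w.mean(0).round(4),"sides",[np.linalg.norm(w[i]-w[i-1]).round(4) for i in range(4)],"yaw",yaw,"z",np.median(P[foot][:,2]).round(4))
    C[t]=(np.array(r[0]),q,K,T)
a,b=C["w1"],C["w4"];cams=[a[2:],b[2:]]
print("tri web",tri((a[0],b[0]),cams).round(4),"foot",[tri((a[1][i],b[1][i]),cams).round(4).tolist() for i in range(4)])
```

```text
w1 web z 0.0519 c [0.5079 0.1668 0.052 ] size [np.float64(0.0133), np.float64(0.0589)] yaw 12.13
 foot [[216.5, 132.0], [283.4, 132.0], [281.6, 175.0], [218.3, 175.0]] c [0.5078 0.1665 0.01  ] sides [np.float64(0.059), np.float64(0.0893), np.float64(0.0591), np.float64(0.088)] yaw [np.float64(12.5), np.float64(11.25), np.float64(11.99), np.float64(11.99)] z 0.01
w4 web z 0.052 c [0.5077 0.1664 0.052 ] size [np.float64(0.0137), np.float64(0.0595)] yaw 11.21
 foot [[254.0, 116.0], [290.0, 116.0], [287.5, 171.0], [254.0, 171.0]] c [0.5125 0.1411 0.01  ] sides [np.float64(0.0586), np.float64(0.0374), np.float64(0.0586), np.float64(0.0367)] yaw [np.float64(12.03), np.float64(11.32), np.float64(11.95), np.float64(11.94)] z 0.0101
tri web [0.5081 0.1667 0.0496] foot [[0.5704, 0.1783, 0.3931], [0.5444, 0.1268, -0.0061], [0.4858, 0.1159, 0.0006], [0.5855, 0.1783, 0.45]]
```

Run:
```python
from h import *
R=Rdown(np.radians(11.9))
robot.goto([.508,.1665,.11],R); robot.servo_line([.508,.1665,.018],ori=R,speed=.08)
print("t",robot.read_t(),robot.read_position(),np.round(robot.read_force(),2))
robot.move_gripper(0.0)
print("grip",robot.read_grip_width()*88,robot.read_finger_force(),robot.read_t(),np.round(robot.read_force(),2))
robot.servo_line([.508,.1665,.13],ori=R,speed=.12)
print(robot.read_t(),robot.read_position(),np.round(robot.read_force(),2),robot.read_finger_force())
shot("wrist","w5")
```

```text
t 8.3583 [0.50834717 0.1667533  0.01850048] [-0.29 -0.88 -0.47]
grip 13.666540012927456 29.999875724315643 9.5 [-0.79 -0.5  -0.46]
10.5833 [0.50746102 0.16620584 0.12921169] [-0.25 -0.22 -2.16] 29.99972641468048
```

View pics/w5.png

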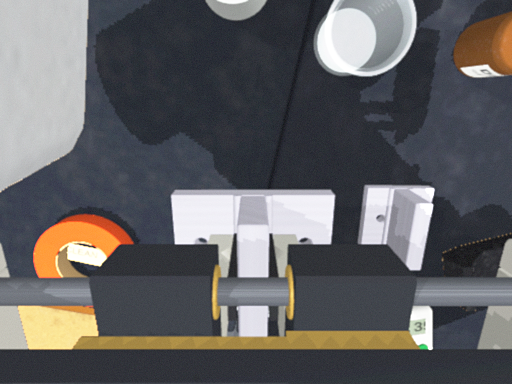

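The long bracket is held by its web. The foot's front edge runs along row 190, columns 172–334, and is square in the fingers. I carry it to the board and lower until it touches.

```bash
cat >> h.py <<'E'
YB=np.radians(18.0); RB=Rdown(YB); B0=np.array([.5327,-.3714,0.])
A=np.array([[np.cos(YB),-np.sin(YB),0],[np.sin(YB),np.cos(YB),0],[0,0,1]])  # board axes
W=lambda x,y,z: B0+A@[x,y,z]
def st(F0=np.zeros(3)):
    p=A.T@(np.array(robot.read_position())-B0)*1000; F=A.T@(np.array(robot.read_force())-F0)
    print(round(robot.read_t(),2),"board mm",p.round(2),"F",F.round(2),"finger",round(robot.read_finger_force(),1)); return p,F
E
python3 - <<'E'
from h import *
z=np.load("pics/w5.npz");e=plane([[172,190],[253,190],[334,190]],z["K"],z["T"],.121)
c,s=np.cos(np.radians(11.9)),np.sin(np.radians(11.9)); r=e-np.array([.5075,.1662,0])
print("front edge, tool x/y mm",((r@np.array([[c,s,0],[-s,c,0],[0,0,1]]).T)*1000).round(1)[:,:2].tolist())
robot.goto(W(-.010,-.005,.16),RB); st()
robot.servo_line(W(-.010,-.005,.045),ori=RB,speed=.1); robot.dwell(.3)
F0=np.array(robot.read_force()); np.save("F0.npy",F0); print(F0); 
zc=.032; robot.servo_line(W(-.010,-.005,zc),ori=RB,speed=.03)
while zc>.024:
    p,F=st(F0)
    if F[2]>2.5: break
    zc-=.001; robot.servo_line(W(-.010,-.005,zc),ori=RB,speed=.02)
print(zc); shot("wrist","w6")
E
```

```text
front edge, tool x/y mm [[31.5, 43.1], [31.5, -1.3], [31.5, -45.7]]
12.61 board mm [ -9.29  -4.34 159.98] F [ 0.04 -0.61 -0.98] finger 30.0
[-0.20271229 -0.42705567 -2.01162467]
14.79 board mm [-10.06  -4.97  31.75] F [0.16 0.91 0.46] finger 30.0
15.04 board mm [-9.97 -5.03 31.06] F [-0.25  0.26  0.53] finger 30.0
15.29 board mm [-10.03  -4.97  29.97] F [0.48 0.58 2.  ] finger 30.0
15.54 board mm [-10.07  -4.95  28.91] F [-0.28 -0.54 -0.25] finger 30.0
15.79 board mm [-9.92 -5.06 28.04] F [0.35 0.29 1.08] finger 30.0
16.04 board mm [-9.91 -5.09 28.02] F [-0.47  2.95  8.8 ] finger 30.0
0.026999999999999996
```

View pics/w6.png

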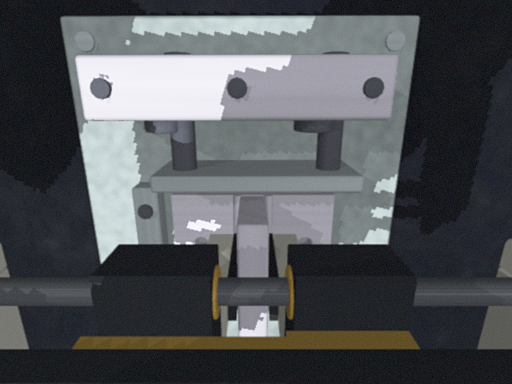

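The bracket is on the board, with the foot's left edge at column 172, close to the stop at column 157, and parallel to the plate. I slide it to the stop, then make the first contact with the plate.

Run:
```python
from h import *
F0=np.load("F0.npy"); z=.0275; x,y=-.010,-.005
robot.servo_line(W(x,y,z),ori=RB,speed=.02)
def fm(n=4):
    f=[]
    for _ in range(n): f.append(A.T@(np.array(robot.read_force())-F0)); robot.dwell(.03)
    return np.mean(f,0)
base=fm(); print("base",base.round(2)); y=-.002
robot.servo_line(W(x,y,z),ori=RB,speed=.02)
while y<.0035:
    f=fm(); print(round(robot.read_t(),2),round(y*1e3,1),f.round(2))
    if f[1]<-4: break
    y+=.0005; robot.servo_line(W(x,y,z),ori=RB,speed=.02)
print("stop at",y); p,_=st(F0)
while x<.004:
    x+=.002; robot.servo_line(W(x,y,z),ori=RB,speed=.02); f=fm(); print(round(robot.read_t(),2),"x",round(x*1e3,1),f.round(2))
    if f[0]<-4: break
st(F0); shot("wrist","w7"); np.save("xy.npy",[x,y,z])
```

```text
base [-0.1   3.25  7.41]
16.91 -2.0 [ 0.97 -0.68  7.28]
17.29 -1.5 [ 1.01 -2.15  7.6 ]
17.68 -1.0 [ 0.45 -2.91  7.6 ]
18.06 -0.5 [ 0.47 -2.89  6.83]
18.44 0.0 [ 0.87 -2.48  7.59]
18.82 0.5 [ 0.62 -2.68  7.1 ]
19.21 1.0 [ 0.75 -2.43  7.45]
19.59 1.5 [ 1.   -2.51  7.12]
19.98 2.0 [ 0.42 -4.54  7.36]
stop at 0.002
19.98 board mm [-9.41  1.07 28.06] F [ 0.63 -3.97  7.4 ] finger 30.0
20.36 x -8.0 [-3.51 -5.97  9.07]
20.74 x -6.0 [-5.8  -6.56  9.73]
20.74 board mm [-7.38  1.13 28.03] F [-5.62 -6.56  9.74] finger 30.0
```

View pics/w7.png

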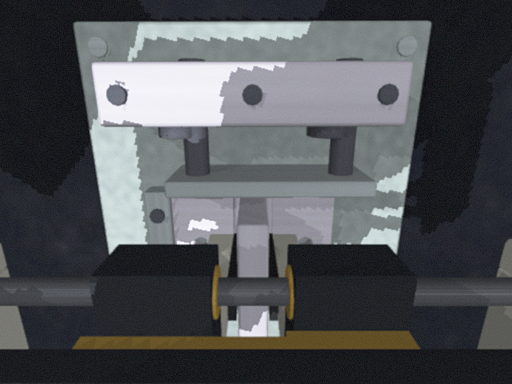

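The foot touches the stop (edges meet at column 172) and the front edge is just short of the plate. I ease the downward and side loads and push in, using depth on the plate's top to measure its travel.

```bash
cat >> h.py <<'E'
def press(tag):
    im,d,K,T=shot("wrist",tag); P=(cloud(d,K,T)-B0)@A*1000
    m=(abs(P[...,2]-50)<3)&(P[...,0]>22)&(P[...,0]<62)
    o=[]
    for lo,hi in((-50,-15),(12,36)):   # plate to the right / left of the web
        q=P[m&(P[...,1]>lo)&(P[...,1]<hi)]; o.append((np.percentile(q[:,0],[2,98]).round(1).tolist(),len(q)))
    f=P[(abs(P[...,2]-50)<3)&(abs(P[...,1])<50)&(P[...,0]>57)&(P[...,0]<95)][:,0]
    print("plate x (front,back)",o,"fence",np.percentile(f,[2,98]).round(1)); return o
E
python3 - <<'E'
from h import *
F0=np.load("F0.npy"); x,y,z=-.006,.0015,.0278
press("w8")
for x in(-.003,.001,.004,.007):
    robot.servo_line(W(x,y,z),ori=RB,speed=.02); robot.dwell(.15); st(F0)
press("w9")
E
```

```text
plate x (front,back) [([29.8, 61.8], 1524), ([29.8, 61.9], 1053)] fence [61.9 86.6]
21.29 board mm [-4.73  1.17 28.04] F [-5.49 -4.41 10.5 ] finger 30.0
21.79 board mm [-0.89  1.14 28.07] F [-6.4  -4.34  9.81] finger 30.0
22.24 board mm [ 1.73  1.14 28.07] F [-8.32 -4.46 10.98] finger 30.0
22.69 board mm [ 3.87  1.18 28.11] F [-9.95 -5.91 11.79] finger 30.0
plate x (front,back) [([33.4, 61.6], 1435), ([33.4, 61.7], 944)] fence [62.1 86.8]
```

Run:
```python
from h import *
F0=np.load("F0.npy"); x,y,z=.007,.0015,.0282
while x<.017:
    robot.servo_line(W(x,y,z),ori=RB,speed=.02); robot.dwell(.2); p,f=st(F0)
    if p[0]>9.6: break
    x+=min(.003,max(.0007,(10.2-p[0])*.7e-3))
np.save("xy.npy",[x,y,z]); press("w10"); robot.dwell(.5); st(F0)
```

```text
23.19 board mm [ 3.88  1.19 28.13] F [-9.8  -6.04  8.69] finger 30.0
23.69 board mm [ 6.04  1.21 28.13] F [-11.5   -7.18  10.58] finger 30.0
24.18 board mm [ 8.12  1.26 28.16] F [-14.47  -7.79  12.29] finger 30.0
24.63 board mm [ 8.98  1.22 28.19] F [-16.82  -7.08  14.4 ] finger 30.0
25.08 board mm [ 9.34  1.28 28.18] F [-18.87  -7.66  14.46] finger 30.0
25.53 board mm [ 9.76  1.27 28.19] F [-19.47  -7.31  14.6 ] finger 30.0
plate x (front,back) [([39.4, 61.8], 1369), ([38.8, 61.8], 1001)] fence [62.1 86.9]
26.08 board mm [ 9.8  1.3 28.2] F [-19.68  -8.27  14.62] finger 30.0
```

View pics/w10.png

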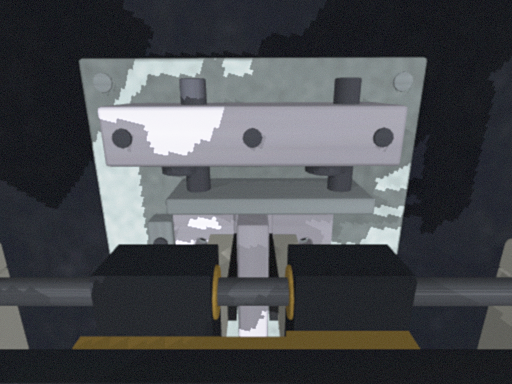

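Plate pushed back about 9.2 mm, with the foot against stop and plate. I check flatness and squareness, hold for 3.2 s, re-check, and hand in if all is well.

Run:
```python
from h import *
F0=np.load("F0.npy"); R=np.array(robot.read_tcp_rot())
print("tilt deg",np.degrees(np.arccos(-R[2,2])).round(2),"yaw",np.degrees(np.arctan2(R[1,0],R[0,0])).round(2))
robot.dwell(3.2); o=press("w11"); p,f=st(F0)
z=np.load("pics/w11.npz");P=(cloud(z["d"],z["K"],z["T"])-B0)@A*1000
q=P[(abs(P[...,2]-20)<5)&(abs(P[...,1])<43)&(P[...,0]>15)&(P[...,0]<36)&(abs(P[...,1])>14)]
c=np.linalg.lstsq(np.c_[q[:,:2],np.ones(len(q))],q[:,2],rcond=None)[0]
print("foot top z mm",np.median(q[:,2]).round(2),"slopes rad",c[:2].round(3),len(q))
e=P[(abs(P[...,2]-20)<2)&(P[...,0]>26)&(P[...,0]<36)&(abs(P[...,1])<60)]; print("foot y ends",np.percentile(e[:,1],[1,99]).round(1))
ok=all(36.5<a[0][0]<43 for a in o) and abs(np.median(q[:,2])-20)<1.5 and max(abs(c[:2]))<.05
print("ok",ok)
if ok: robot.job_done(); print("handed in",robot.read_t())
```

```text
tilt deg 0.52 yaw 17.95
plate x (front,back) [([39.4, 61.9], 1380), ([38.9, 61.8], 994)] fence [62.1 86.9]
29.33 board mm [ 9.79  1.27 28.19] F [-19.18  -7.99  14.98] finger 30.0
foot top z mm 20.15 slopes rad [-0.005 -0.001] 2014
foot y ends [-43.9  44.3]
ok True
the job is handed in; nothing more can be done
the job is handed in; nothing more can be done
```

The long bracket is flat on the board and against the side stop. It is held square into the sprung fence with the face plate pushed back about 9 mm (roughly 9 N). I kept that push steady for over 3 s and handed the job in at about 29 s with the bracket still held; no verdict came back.

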